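Seat an offcut in the marking jig and hold its sprung gauge rod at the length mark

TASK

Get the plywood offcut ready for marking off: push it square and flush into the inside corner of the green fence, long side along the long fence and end against the short one. Then pull the sprung gauge rod out by its blue post until the yellow pointer stands over the red clip, and finish holding it there, with the offcut still tight in the corner. Do not shift the red clip, and leave the other things on the bench where they are.

Things in the scene. Friction and masses are not known exactly. Their poses are not given: they have to be found in the camera images.
- jig: marking jig fixed to the bench. Origin: inside corner of its green L-shaped fence, at bench level. +y runs along the long fence (x 0 to 18 mm, y -12 to 250, 22 high, white graduations on top); +x points behind it, away from the robot. The short fence (y -18 to 0, x -72 to 18, 22 high) stands across its right end
- seat (a point): where the offcut's centre belongs when seated: jig x -25, y 100, z 9 mm; bare bench, no floor plate. Axes as the jig's: the offcut's length lies along y
- barrel_mouth (a point): end of the fixed steel barrel (25 mm across, axis 30 mm up, saddles to 38 mm) behind the long fence and parallel to it, at jig x 52, y -68 to 78 mm; the gauge rod is pulled out here, in jig +y. An aluminium base plate 6 mm thick lies behind the fence, to jig x 85 mm
- board_centre (a point): plywood offcut, loose, 50 x 200 x 18 mm, about 0.2 kg, lying flat in front of the fence; this is its centre, 9 mm above its underside; its y axis runs along its length, z up
- gauge_rod: moving end of the sprung rod: black block 24 x 22 mm, 20 to 40 mm up, with an upright round blue post (18 mm across, top at 106 mm). Origin: on the post's axis at bench level, axes as the jig's. Slides along jig +y only, 0 to 105 mm; at rest fully in, origin at jig y 100 mm. The spring pulls it back with 2.7 N at rest, 4.7 to 6.8 N at the marks; let go, it snaps back
- handle (a point): point on the axis of the blue post, 85 mm above the bench, 21 mm below its top: where to grip it; bare all round from 50 mm above the bench up
- pointer_tip (a point): tip of the yellow pointer, a bar 3 mm wide, 34 mm above the bench, fixed to the gauge rod; it reaches from the block in jig -x across the long fence and 12 mm over the offcut's edge; the tip has the same jig y as the post
- clip_mid (a point): middle of the top of the red clip on the long fence, 10 mm wide along jig y, 27 mm high: the length mark, 45 to 90 mm in jig +y from the pointer's rest position. Stiff on the fence (8 N shifts it); the pointer passes 5 mm above it
- insul_tape: bystander: roll of black tape, 58 mm across, 19 mm high, origin under its centre
- jar_1: bystander: small glass jar with a red lid, 52 mm across, 56 mm high, origin under its centre
- flux_bottle: bystander: white bottle with a red cap, 52 mm across, 114 mm high, origin under its centre
- handset: bystander: grey phone handset, 150 x 51 x 42 mm, origin under its centre

How it is judged:
On the way, in this order (a step that is already met when the one before it is completed fails the run):
1. the offcut lies square and flush in the fence corner while the gauge rod is still in (x of board_centre in the frame of jig between -0.028 and -0.0225 m and y of board_centre in the frame of jig between 0.0975 and 0.103 m and angle between the y axis of jig and the y axis of board_centre, either way round below 0.025 rad and height (world z) of board_centre below 0.013 m and y of pointer_tip in the frame of jig between 0.09 and 0.108 m), for 0.2 s.
2. the gauge rod is held with its pointer over the red clip, the offcut still flush (x of board_centre in the frame of jig between -0.028 and -0.0225 m and y of board_centre in the frame of jig between 0.0975 and 0.103 m and angle between the y axis of jig and the y axis of board_centre, either way round below 0.025 rad and height (world z) of board_centre below 0.013 m and y of pointer_tip in the frame of clip_mid between -0.005 and 0.005 m and contact force between the fingers and gauge_rod above 1.5 N and linear speed of gauge_rod below 0.01 m/s), for 0.2 s.
At the end, for the whole second after the job is handed in: The fingers hold the gauge rod still (contact over 1.5 N) with the pointer within 5 mm of the red clip's middle along the fence; the offcut lies flat on the bench, within 2.5 mm of flush against both fences and within 0.025 rad of square (all of step 2); the arm keeps its last pose, push and grip.
It fails at once if the red clip is shifted by more than 4 mm (distance of clip_mid from where it was at the start of the episode above 0.004 m).
It fails at once if the roll of black tape is moved by more than 20 mm (distance of insul_tape from where it was at the start of the episode above 0.02 m).
It fails at once if the jar with the red lid is moved by more than 20 mm (distance of jar_1 from where it was at the start of the episode above 0.02 m).
It fails at once if the white bottle with the red cap is moved by more than 20 mm (distance of flux_bottle from where it was at the start of the episode above 0.02 m).
It fails at once if the grey phone handset is moved by more than 20 mm (distance of handset from where it was at the start of the episode above 0.02 m).
It also fails if it takes over 64 s, if anything falls off the work surface, if the arm or the gripper's body presses on something with over 40 N, if the wrist force passes 120 N, or if a joint passes its speed limit or range.

ROBOT

A 6-joint arm with a two-finger parallel gripper is mounted at the origin on a cart in front of the work surface, level with it; the furniture and walls round the work are solid. World frame = base frame: x ahead of the robot, y to its left, z up, the work surface at z = 0. Lengths are in m, angles in rad, forces in N, time in s.
With the tool pointing down it reaches from about 0.375 to 0.9 m from the base axis. Payload 3.1 kg.
Tool frame: the origin (TCP) lies between the finger pads; the fingertips stand 8 mm ahead of it and the grasp point (between the pads) lies 11 mm behind it; z points along the fingers, y is the line along which they close (so a half turn about z gives the same grasp; the last joint's range is limited). The gripper opens to 85 mm and grips with 20 to 120 N. Pads are 22 mm wide; open, the fingers measure 114 mm over their backs; the gripper's body (76 mm by 85 mm) begins 54 mm behind the grasp point. The pads swing forward as they close: fully open they stand 13 mm farther back than shut.
Start: joints at [-1.427, 0.527, 1.433, -0, 1.181, -0.178], TCP at [0.198, -0.593, 0.239] pointing down, gripper open.
Joint ranges: [-3.08, 3.08], [-0.75, 2.2], [0.22, 2.44], [-1.43, 4.57], [0, 2.65], [-2.85, 2.85]. Speed limits (rad/s): [2.79, 2.79, 3.14, 3.14, 3.14, 3.14].

INTERFACE

Orientations are given as a unit quaternion [x, y, z, w].
In Python, from station import readout, cams, sign_off gives the robot as it stands.
- The arm moves only by the tool send_rows, never from a script. Its argument "commands" is text: rows parted by semicolons, each of 5 numbers parted by spaces: the finger opening in mm, from 0 to 85.4, then the shift along the tool's x, y, z each as a share of 0.02 m, from -1 to 1, then the turn about the tool's z as a share of 4 degrees, from -1 to 1. In form: grip dx dy dz spin; .... A call has 1 to 20 rows; each row shifts and turns the commanded pose from where the row before left it, along the tool's axes as they then stand; what a row does not reach is not made up. A row lasts 1/12 s, in which the tool goes at most 41.7 mm and 7.16 degrees, less where a joint would pass 70% of its speed; a pose out of reach is approached as far as the arm can. A call with a number of a shift or a turn outside -1 to 1 is refused whole. A call with a gripper value outside its range is refused whole. The fingers move at their own pace and stop on an object; "grip_force" is the grip in N (left out, the last holds). Time passes only in rows, so rows that do not move let the fingers close. It gives the time, the measured TCP pose, the force, the opening and the grip force at its end, in the units of the state.
- readout.sense(): the state, without advancing time (a new reading comes with each control period).
- cams.snapshot(name): name is "scene" or "side" or "wrist"; returns a dict with "pixels" (420x560x3 uint8, red, green, blue), "intrinsics" (3x3 intrinsics, pixels), "eye" and "rotation" of the camera in the world. Camera axes: x right, y down, z forward; pixel columns grow to the right and rows downward; lengths in m; the calibration is good to about 2 mm. The wrist camera is an equidistant fisheye: a pixel r from the principal point sees the ray r / f radians off the axis. A picture is of the moment at which its call begins. There is no depth.
- sign_off(): hands the job in; it is judged then, once.
The state is a dict: "t": time; "q": joint angles; "qd": joint speeds; "tau": joint torques, N m; "tcp_pos": TCP position; "tool_rot": TCP orientation; "force": force on the tool from outside, world axes, zero at the start; "ft_torque": the same for the moment, N m; "finger_gap": opening from 0.0 (shut) to 1.0 (fully open); "gripper_force": force on a finger pad.
Only numpy, scipy, OpenCV 4.12 (cv2) and the standard library are available. Lean on these libraries where they do the work, as an engineer would, in place of code of your own. Each camera call takes 0.05 s, during which the arm holds its last target. There are 200 camera calls.

## Working session

There is one attempt and no reset: what is moved stays moved. The work goes in short steps, Python scripts to look and compute and a tool call to move; the robot and the scene stay as the last step left them, time stands still between calls to the robot, and variables do not carry over. Pictures are saved under pics/ and viewed, at most 10 in all, crops included, and the job is handed in when it is done.

Besides the shell and the picture viewer there is one more tool, called after "Call:" as name(argument=value, ...) on one line, values as JSON. send_rows: Moves the arm, as the interface text tells. Its arguments: {"type":"object","properties":{"commands":{"type":"string"},"grip_force":{"type":"number"}},"required":["commands"]}

```bash
mkdir -p pics
cat > h.py <<'E'
import numpy as np, cv2
from station import readout, cams, sign_off
def ray(c,u,v,fish=False):
    K=np.array(c["intrinsics"]);x=(u-K[0,2])/K[0,0];y=(v-K[1,2])/K[1,1]
    if fish:
        r=np.hypot(x,y)+1e-12;d=np.array([x/r*np.sin(r),y/r*np.sin(r),np.cos(r)])
    else: d=np.array([x,y,1.])
    d=np.array(c["rotation"])@d; return np.array(c["eye"]),d/np.linalg.norm(d)
def onz(c,u,v,z,fish=False):
    e,d=ray(c,u,v,fish); return e+d*(z-e[2])/d[2]
def tri(*rs):
    A=sum(np.eye(3)-np.outer(d,d) for e,d in rs);b=sum((np.eye(3)-np.outer(d,d))@e for e,d in rs)
    p=np.linalg.solve(A,b);return p,[np.linalg.norm(np.cross(p-e,d)) for e,d in rs]
def save(c,n): cv2.imwrite(f"pics/{n}.png",cv2.cvtColor(np.array(c["pixels"]),cv2.COLOR_RGB2BGR))
E
python3 - <<'E'
from h import *
import pickle
s=readout.sense();print(s)
D={}
for n in("scene","side","wrist"):
    D[n]=cams.snapshot(n);save(D[n],n+"0");print(n,D[n]["intrinsics"],D[n]["eye"],D[n]["rotation"])
pickle.dump(D,open("d0.pkl","wb"))
im=np.hstack([cv2.imread(f"pics/{n}0.png") for n in("scene","side")])
E
```

```text
{'t': 0.0, 'q': array([-1.42746823e+00,  5.28458132e-01,  1.43389466e+00,  1.48993184e-05,
        1.18136858e+00, -1.78493664e-01]), 'qd': array([ 4.58127247e-04,  1.30973461e-03,  1.10838191e-03, -6.98754845e-04,
       -2.95039818e-05,  6.58600816e-04]), 'tau': array([ 2.20907590e-03, -4.42338932e+01, -1.78026778e+01, -1.08497652e-04,
        8.35845654e-03, -4.54095598e-06]), 'tcp_pos': array([ 0.19762069, -0.59221217,  0.23834095]), 'tool_rot': array([ 9.87081649e-01,  1.60214496e-01,  2.56012196e-05, -1.06407285e-03]), 'force': array([-0.44264986, -0.24939031,  0.65504384]), 'ft_torque': array([-0.04315925,  0.0067252 ,  0.03331426]), 'gripper_force': 0.0, 'finger_gap': 0.9980586054666613}
scene [[494.04077553   0.         274.25161242]
 [  0.         494.04077553 212.81348287]
 [  0.           0.           1.        ]] [-0.50784745  0.65858706  0.77196339] [-0.40877493  0.76306092 -0.43780262  0.2428373 ]
side [[465.0522262    0.         271.41259078]
 [  0.         465.0522262  216.46366582]
 [  0.           0.           1.        ]] [0.0926859  1.08799924 0.70786001] [-0.16351406  0.84377008 -0.50319543  0.09005306]
wrist [[325.1922621    0.         282.42386154]
 [  0.         325.1922621  210.43089769]
 [  0.           0.           1.        ]] [ 0.26090624 -0.57097829  0.37355176] [ 0.80388759 -0.5794902  -0.07874528  0.1084206 ]
```

View pics/scene0.png

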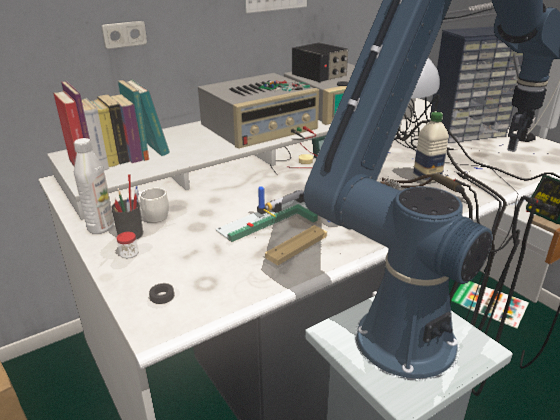

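View pics/side0.png

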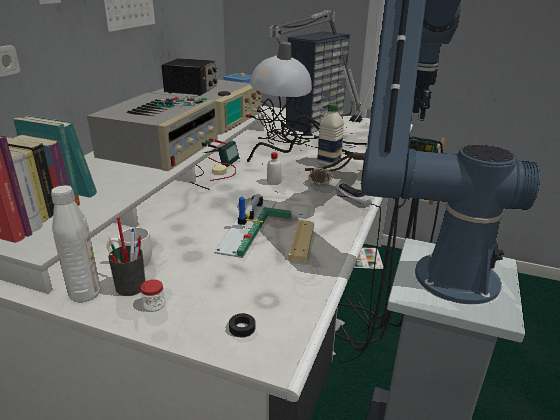

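The scene view shows the blue post at about (261,197), the offcut at about (296,245) and the green fence at (235,235)–(315,215). The side view shows the post at about (240,208), the offcut at (301,240) and the handset at (352,190). The bystanders are well away from the work, apart from the handset to the right.

```bash
sed -i 's/^import numpy as np, cv2/import numpy as np, cv2\nfrom scipy.spatial.transform import Rotation as R/; s/np.array(c\["rotation"\])@d/R.from_quat(c["rotation"]).apply(d)/' h.py
python3 - <<'E'
from h import *
import pickle
D=pickle.load(open("d0.pkl","rb"))
out={}
for n in("scene","side"):
    c=D[n];p=np.array(c["pixels"]);h=cv2.cvtColor(p,cv2.COLOR_RGB2HSV)
    u0,v0,u1,v1=(205,170,335,270) if n=="scene" else (205,185,320,270)
    for k,lo,hi in(("blue",(108,150,60),(125,255,255)),("green",(65,100,40),(88,255,255)),("wood",(12,70,60),(22,200,255)),("red",(0,170,90),(6,255,255)),("yel",(23,140,110),(32,255,255))):
        m=cv2.inRange(h,lo,hi);z=np.zeros_like(m);z[v0:v1,u0:u1]=m[v0:v1,u0:u1]
        N,l,st,ce=cv2.connectedComponentsWithStats(z)
        i=1+np.argmax(st[1:,4]) if N>1 else None
        if i is None: print(n,k,"none");continue
        cs,_=cv2.findContours((l==i).astype(np.uint8),0,1)
        print(n,k,st[i],ce[i].round(1),cv2.boxPoints(cv2.minAreaRect(cs[0])).round(0).tolist())
        ps=np.array(cs[0])[:,0];
        if k=="wood":
            poly=cv2.approxPolyDP(cs[0],3,True)[:,0];print(poly.tolist());print([onz(c,*q,0.018)[:2].round(3).tolist() for q in poly])
        if k=="green":
            poly=cv2.approxPolyDP(cs[0],2,True)[:,0];print(poly.tolist());print([onz(c,*q,0.022)[:2].round(3).tolist() for q in poly])
        out[n,k]=(ray(c,*ce[i]),ray(c,ps[ps[:,1].argmin()][0],ps[:,1].min()))
for k in("blue","wood","red","yel"):
    if ("scene",k) in out and ("side",k) in out:
        for j in(0,1): print(k,tri(out["scene",k][j],out["side",k][j]))
for n in D:
    if n=="wrist": continue
    a=D[n]["pixels"]; b=np.array(a)[170:275,200:340]; cv2.imwrite(f"pics/c_{n}.png",cv2.cvtColor(cv2.resize(b,None,fx=5,fy=5,interpolation=cv2.INTER_CUBIC),cv2.COLOR_RGB2BGR))
E
```

```text
scene blue [260 201   4   7  16] [261.8 204.3] [[260.0, 207.0], [261.0, 201.0], [264.0, 201.0], [263.0, 207.0]]
scene green [263 219   5   3   8] [264.8 220. ] [[263.0, 220.0], [267.0, 219.0], [267.0, 220.0], [263.0, 221.0]]
[[267, 219], [263, 221]]
[[0.569, -0.01], [0.566, 0.006]]
scene wood [265 225  62  40 987] [295.1 244.6] [[263.0, 253.0], [320.0, 221.0], [328.0, 236.0], [272.0, 268.0]]
[[326, 232], [313, 225], [267, 251], [265, 256], [278, 264], [324, 237]]
[[0.418, -0.113], [0.469, -0.106], [0.432, 0.078], [0.415, 0.095], [0.365, 0.086], [0.4, -0.092]]
scene red [247 223   6   3  12] [249.7 224.2] [[247.0, 224.0], [248.0, 222.0], [252.0, 224.0], [252.0, 226.0]]
scene yel [264 209   8   6  11] [267.2 211.1] [[264.0, 209.0], [264.0, 209.0], [271.0, 213.0], [271.0, 214.0]]
side blue [239 197   7  22 124] [241.6 207.7] [[239.0, 197.0], [245.0, 197.0], [245.0, 218.0], [239.0, 218.0]]
side green [237 208  54  48 465] [262.1 225.9] [[225.0, 238.0], [278.0, 196.0], [293.0, 215.0], [240.0, 257.0]]
[[290, 211], [263, 208], [264, 212], [260, 214], [263, 217], [258, 217], [263, 222], [257
[... 1209 characters left out ...]
21551]), [np.float64(0.0009122073936298336), np.float64(0.000912207393629874)])
wood (array([ 0.46511383, -0.102352  ,  0.02102156]), [np.float64(0.00025437323724544373), np.float64(0.0002543732372455236)])
red (array([0.56670739, 0.05171172, 0.02630535]), [np.float64(0.00013369219062630883), np.float64(0.0001336921906261329)])
red (array([0.57568665, 0.05200017, 0.02629282]), [np.float64(0.00046805789949838433), np.float64(0.0004680578994983588)])
yel (array([ 0.57568762, -0.01473267,  0.04266139]), [np.float64(0.00144668125595654), np.float64(0.0014466812559565873)])
yel (array([ 0.60189302, -0.02003873,  0.03716942]), [np.float64(0.0003315795157700807), np.float64(0.0003315795157699814)])
```

View pics/c_side.png

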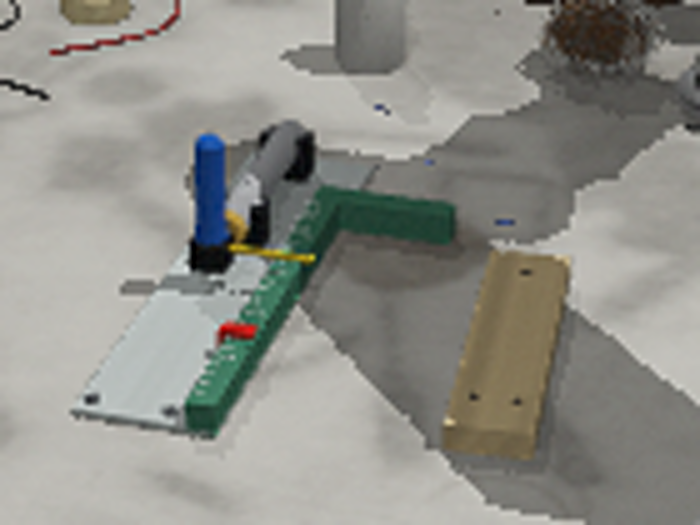

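The enlarged side view shows the red clip at about (237,331), the pointer at about (275,254) and the post at (210,190). The offcut lies in front, slightly turned. I'll go above it for a close look.

Call:
send_rows(commands="85 0 0 -1 0.92;85 0 0 -1 0.92;85 0 0 -1 0.92;85 0 0 -1 0.92;85 0 0 -1 0.92")

```text
t: 0.57
tcp_pos: [0.1977, -0.5925, 0.3398]
tool_rot: [1.0, -0.001, -0.0, -0.001]
force: [0.1, -0.3, 1.0]
finger_gap: 0.994
gripper_force: 0.0
```

Call:
send_rows(commands="85 0.37 -1 0 0;85 0.37 -1 0 0;85 0.37 -1 0 0;85 0.37 -1 0 0;85 0.37 -1 0 0;85 0.37 -1 0 0;85 0.37 -1 0 0;85 0.37 -1 0 0;85 0.37 -1 0 0;85 0.37 -1 0 0;85 0.37 -1 0 0;85 0.37 -1 0 0;85 0.37 -1 0 0;85 0.37 -1 0 0;85 0.37 -1 0 0;85 0.37 -1 0 0;85 0.37 -1 0 0;85 0.37 -1 0 0;85 0.37 -1 0 0;85 0.37 -1 0 0")

```text
t: 2.23
tcp_pos: [0.3454, -0.1916, 0.3392]
tool_rot: [1.0, 0.0, -0.0, -0.0]
force: [0.4, -0.0, -0.1]
finger_gap: 0.998
gripper_force: 0.0
```

Call:
send_rows(commands="85 0.37 -1 0 0;85 0.37 -1 0 0;85 0.37 -1 0 0;85 0.37 -1 0 0;85 0.37 -1 0 0;85 0.37 -1 0 0;85 0.37 -1 0 0;85 0.37 -1 0 0;85 0.37 -1 0 0;85 0 0 0 0;85 0 0 0 0;85 0 0 0 0")

```text
t: 3.23
tcp_pos: [0.4116, -0.013, 0.3392]
tool_rot: [1.0, 0.001, -0.0, 0.0]
force: [1.3, -0.3, -0.3]
finger_gap: 0.994
gripper_force: 0.0
```

Run:
```python
from h import *
import pickle
c=cams.snapshot("wrist");save(c,"w1");pickle.dump(c,open("w1.pkl","wb"))
print(c["eye"],c["rotation"],R.from_quat(c["rotation"]).as_matrix()[:,2])
```

```text
[ 0.47838414 -0.01261855  0.47421014] [ 0.70090206 -0.70049239 -0.09443986  0.09553964] [-0.26623576 -0.00161905 -0.96390658]
```

View pics/w1.png

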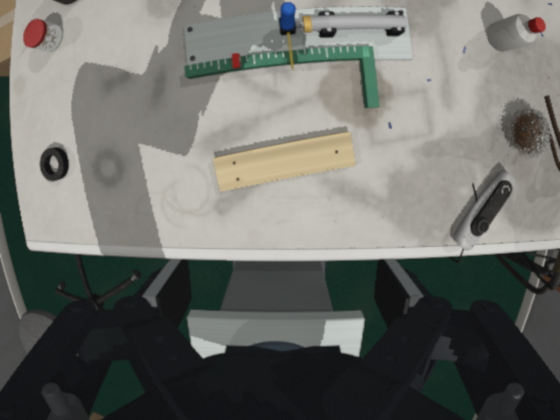

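The wrist view shows the green fence's inside corner at about (363,62), its left end at about (187,77), the clip at (236,62), the pointer tip at (292,67), the post at (288,12) and the offcut at (215..355, 130..190). Next I'll fit lines to these.

```bash
cat > m.py <<'E'
from h import *
def comp(h,lo,hi,box,thr=0):
    m=cv2.inRange(h,lo,hi);z=np.zeros_like(m);u0,v0,u1,v1=box;z[v0:v1,u0:u1]=m[v0:v1,u0:u1]
    N,l,st,ce=cv2.connectedComponentsWithStats(z);i=1+np.argmax(st[1:,4]);ys,xs=np.where(l==i)
    return xs,ys
def pts(c,xs,ys,z): return np.array([onz(c,u,v,z,True)[:2] for u,v in zip(xs,ys)])
def measure(c,box=(0,0,560,260)):
    h=cv2.cvtColor(np.array(c["pixels"]),cv2.COLOR_RGB2HSV);o={}
    for k,lo,hi,z in(("wood",(10,50,80),(24,200,255),.018),("green",(60,90,30),(90,255,255),.022),("red",(0,170,60),(6,255,255),.027),("yel",(20,150,90),(34,255,255),.034),("blue",(105,140,40),(125,255,255),.1)):
        b=box if k!="red" else (200,box[1],460,box[3])
        xs,ys=comp(h,lo,hi,b); P=pts(c,xs,ys,z); o[k]=P
        r=cv2.minAreaRect((P*1e4).astype(np.float32)); print(k,len(P),P.mean(0).round(4),"rect",np.round(np.array(r[0])/1e4,4),np.round(np.array(r[1])/10,1),round(r[2],2),"min",P.min(0).round(4),"max",P.max(0).round(4))
    return o
E
python3 - <<'E'
from m import *
import pickle
c=pickle.load(open("w1.pkl","rb"));o=measure(c)
G=o["green"]
# front (min x) edge of long fence by column of y ; inner (max y) edge of short fence
def edge(P,ax,sgn,lo,hi,n):
    b=1-ax;E=[]
    for a in np.linspace(lo,hi,n+1)[:-1]:
        s=P[(P[:,b]>=a)&(P[:,b]<a+(hi-lo)/n)]
        if len(s): E.append([s[:,b].mean(), sgn*np.max(sgn*s[:,ax])])
    E=np.array(E);p=np.polyfit(E[:,0],E[:,1],1);r=E[:,1]-np.polyval(p,E[:,0]);k=abs(r)<.0025;return np.polyfit(E[k,0],E[k,1],1),r[k].std()
y0=G[:,1].min()
f,rs=edge(G,0,-1,y0+.05,G[:,1].max()-.01,40);print("front",f,rs)
x0=G[:,0].min()
s,rs2=edge(G,1,1,x0+.01,x0+.06,15);print("short",s,rs2)
# x=f0*y+f1 ; y=s0*x+s1
y=(s[0]*f[1]+s[1])/(1-s[0]*f[0]);x=f[0]*y+f[1];print("corner",x,y)
E
```

```text
wood 4924 [ 0.4255 -0.0155] rect [ 0.4253 -0.0153] [ 50.9 198.9] 11.12 min [ 0.383  -0.1159] max [0.4671 0.0859]
green 2706 [0.3867 0.4933] rect [0.4335 0.4583] [353.2 182.5] 4.1 min [0.2509 0.3549] max [0.6072 0.5404]
red 82 [0.566  0.0507] rect [0.5665 0.0508] [19.2  8.8] 6.38 min [0.5571 0.0458] max [0.576  0.0555]
yel 21 [ 0.5684 -0.0244] rect [ 0.5687 -0.0243] [17.1  2. ] 6.72 min [ 0.5603 -0.0259] max [ 0.5772 -0.0233]
blue 348 [ 0.6054 -0.0186] rect [ 0.6055 -0.0183] [16.  34.7] 89.8 min [ 0.5882 -0.0264] max [ 0.6229 -0.0103]
front [-0.07222166  0.28987872] 0.00033342128366413974
short [-0.00085325  0.53699016] 0.0008496457672673907
corner 0.25111186961154613 0.5367758961789886
```

```bash
cat >> m.py <<'E'
def edge(P,ax,sgn,lo,hi,n):
    b=1-ax;E=[]
    for a in np.linspace(lo,hi,n+1)[:-1]:
        s=P[(P[:,b]>=a)&(P[:,b]<a+(hi-lo)/n)]
        if len(s): E.append([s[:,b].mean(), sgn*np.max(sgn*s[:,ax])])
    E=np.array(E);p=np.polyfit(E[:,0],E[:,1],1);r=E[:,1]-np.polyval(p,E[:,0]);k=abs(r)<.0025;return np.polyfit(E[k,0],E[k,1],1),r[k].std()
def jig(G):
    y0=G[:,1].min();f,a=edge(G,0,-1,y0+.05,G[:,1].max()-.01,40)
    x0=G[:,0].min();s,b=edge(G,1,1,x0+.01,x0+.05,15)
    y=(s[0]*f[1]+s[1])/(1-s[0]*f[0]);x=f[0]*y+f[1]
    print("front",f,a,"short",s,b,"corner",x,y);return np.array([x,y]),-np.arctan(f[0])
def tojig(p,c,th): return R.from_euler('z',-th).as_matrix()[:2,:2]@(np.asarray(p)-c)
E
python3 - <<'E'
from m import *
import pickle
c=pickle.load(open("w1.pkl","rb"));h=cv2.cvtColor(np.array(c["pixels"]),cv2.COLOR_RGB2HSV)
xs,ys=comp(h,(60,90,30),(90,255,255),(100,0,420,130));G=pts(c,xs,ys,.022)
C,th=jig(G);print(th,np.degrees(th))
for n,p in(("clip",(.5665,.0508)),("tip",(.5605,-.0245)),("board",(.4253,-.0153))):print(n,tojig(p,C,th))
T=readout.sense()["tcp_pos"];print("G span",G.min(0),G.max(0))
for n,p in(("post",(52,100)),("seat",(-25,100)),("endL",(-25,200)),("mark",(52,0))):print(n,C+R.from_euler('z',th).as_matrix()[:2,:2]@np.array(p)/1e3)
E
```

```text
front [-0.11170695  0.56045788] 0.0004085787047276361 short [ 0.10069462 -0.17973097] 0.00046113867747300856 corner 0.5740776826674056 -0.12192443449704171
0.1112457537726129 6.373912179922274
clip [0.01164441 0.172498  ]
tip [-0.00267804  0.09832956]
board [-0.13602096  0.12248211]
G span [ 0.50508638 -0.14636351] [ 0.59169562 -0.02768012]
post [ 0.6146546  -0.01676972]
seat [ 0.53813057 -0.02531799]
endL [0.52702893 0.07406387]
mark [ 0.62575625 -0.11615158]
```

Call:
send_rows(commands="85 -0.74 0.27 0 0;85 -0.74 0.27 0 0;85 0 0 1 -0.925;85 0 0 1 -0.925;85 0 0 1 -0.925;85 0 0 1 0;85 0 0 1 0;85 0 0 1 0;85 0 0 1 0;85 0 0 1 0;85 0 0 1 0;85 0 0 1 0;85 0 0 1 0;85 0 0 1 0;85 0 0 1 0;85 0 0 1 0;85 0 0 0.5 0;85 0 0 0 0;85 0 0 0 0")

```text
t: 4.87
tcp_pos: [0.3822, -0.0243, 0.049]
tool_rot: [0.995, 0.096, -0.001, -0.0]
force: [0.8, -0.8, 0.1]
finger_gap: 0.999
gripper_force: 0.0
```

Call:
send_rows(commands="85 0 0 0.5 0;85 0 0 0.3 0;85 0 0 0 0")

```text
t: 5.12
tcp_pos: [0.3826, -0.024, 0.0333]
tool_rot: [0.995, 0.097, 0.0, 0.0]
force: [-0.2, -0.1, 1.4]
finger_gap: 0.997
gripper_force: 0.0
```

Run:
```python
from h import *
s=readout.sense();print(s["tcp_pos"],R.from_quat(s["tool_rot"]).as_matrix()[:,0],s["force"],s["q"])
a=np.array(cams.snapshot("side")["pixels"])[160:280,220:420];b=np.array(cams.snapshot("wrist")["pixels"])
cv2.imwrite("pics/s2.png",cv2.cvtColor(np.vstack([cv2.resize(a,None,fx=2.8,fy=2.8),b[:260]]),cv2.COLOR_RGB2BGR))
```

```text
[ 0.38257794 -0.02398213  0.03332135] [9.81278262e-01 1.92595072e-01 3.32190635e-04] [-0.16207087 -0.06976048  1.36572138] [-3.56364998e-01  6.83881649e-01  2.18580603e+00 -7.00334162e-05
  2.71503758e-01  1.02069277e+00]
```

View pics/s2.png

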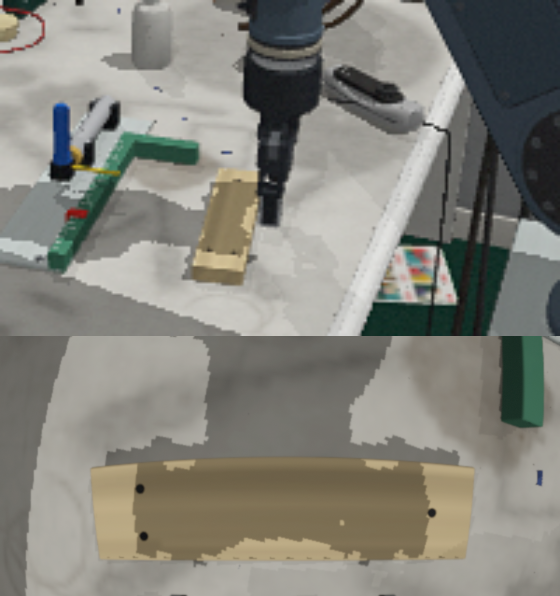

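The tool stands just in front of the offcut's near edge and parallel to it. In the wrist part of the picture the edge is at about row 560, and the fingertips are at columns 180 and 380. Now I'll lower it gently.

Call:
send_rows(commands="85 0 0 0.4 0;85 0 0 0.4 0;85 0 0 0 0;85 0 0 0 0")

```text
t: 5.55
tcp_pos: [0.382, -0.0234, 0.0168]
tool_rot: [0.995, 0.097, -0.001, -0.0]
force: [0.3, 0.9, 0.1]
finger_gap: 0.995
gripper_force: 0.0
```

Call:
send_rows(commands="85 0 0 0.2 0;85 0 0 0.2 0;85 0 0 0 0;85 0 0 0 0")

```text
t: 5.88
tcp_pos: [0.3822, -0.0235, 0.0091]
tool_rot: [0.995, 0.097, -0.0, -0.0]
force: [-0.1, -0.5, -0.2]
finger_gap: 0.995
gripper_force: 0.0
```

Call:
send_rows(commands="85 0 0 0.15 0;85 0 0 0.15 0;85 0 0 0 0;85 0 0 0 0")

```text
t: 6.22
tcp_pos: [0.3822, -0.0235, 0.0031]
tool_rot: [0.995, 0.097, -0.0, -0.0]
force: [0.0, 0.7, 0.2]
finger_gap: 0.993
gripper_force: 0.0
```

Call:
send_rows(commands="85 0.3 0 0 0;85 0.3 0 0 0;85 0.3 0 0 0.3;85 0.3 0 0 0.3;85 0.3 0 0 0.3;85 0.3 0 0 0.28;85 0.3 0 0 0;85 0.3 0 0 0;85 0.3 0 0 0;85 0.3 0 0 0;85 0.3 0 0 0;85 0.3 0 0 0;85 0.3 0 0 0;85 0.3 0 0 0;85 0.3 0 0 0;85 0 0 0 0")

```text
t: 7.55
tcp_pos: [0.4738, -0.0116, 0.0034]
tool_rot: [0.998, 0.056, 0.002, 0.001]
force: [1.8, 0.5, -0.0]
finger_gap: 0.997
gripper_force: 0.0
```

```bash
cat >> m.py <<'E'
def look(n=None):
    c=cams.snapshot("wrist");h=cv2.cvtColor(np.array(c["pixels"]),cv2.COLOR_RGB2HSV)
    if n: save(c,n)
    o={}
    for k,lo,hi,z in(("wood",(10,50,60),(24,200,255),.018),("green",(60,90,30),(90,255,255),.022),("red",(0,170,60),(6,255,255),.027),("yel",(20,150,90),(34,255,255),.034)):
        xs,ys=comp(h,lo,hi,(0,0,560,250)); P=pts(c,xs,ys,z); o[k]=P
        r=cv2.minAreaRect((P*1e4).astype(np.float32));p=np.array(r[0])/1e4
        C,th=np.array([.5741,-.1219]),.1112
        print(k,len(P),p.round(4),"jig",(1e3*tojig(p,C,th)).round(1),np.round(np.array(r[1])/10,1),round(r[2],2))
    return c,o
E
python3 - <<'E'
from m import *
s=readout.sense();t=s["tcp_pos"];print(t,s["force"],tojig(t[:2],np.array([.5741,-.1219]),.1112));look("w3")
E
```

```text
[ 0.47384817 -0.01163824  0.00338775] [ 1.83136818  0.49233639 -0.020908  ] [-0.08739679  0.12070578]
wood 47354 [ 0.5117 -0.0078] jig [-49.3 120.4] [ 46.8 199.8] 6.35
green 13797 [ 0.5439 -0.0883] jig [-26.3  36.7] [ 88.2 112.2] 6.11
red 1388 [0.5668 0.049 ] jig [ 11.7 170.6] [20.8 14.4] 1.93
yel 853 [ 0.5689 -0.0242] jig [ 5.7 97.7] [33.1  3.3] 6.08
```

View pics/w3.png

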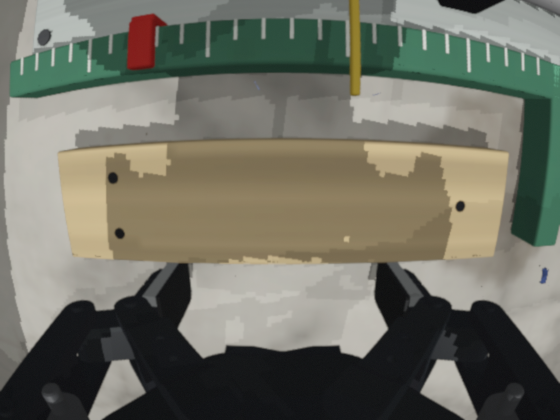

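The offcut is now parallel to the fence. Its far edge is at about row 142 and the fence face at about row 95, with the right end (507) about 20 mm from the short fence (527). I'll push on to the fence.

Call:
send_rows(commands="85 0.3 0 0 0;85 0.3 0 0 0;85 0.3 0 0 0;85 0.3 0 0 0;85 0.05 0 0 0;85 0 0 0 0")

```text
t: 8.1
tcp_pos: [0.4975, -0.0086, 0.0034]
tool_rot: [0.998, 0.056, 0.001, 0.0]
force: [-0.6, -0.2, -1.1]
finger_gap: 0.995
gripper_force: 0.0
```

Call:
send_rows(commands="85 0.05 0 0 0;85 0.05 0 0 0;85 0 0 0 0")

```text
t: 8.35
tcp_pos: [0.4983, -0.0083, 0.0033]
tool_rot: [0.998, 0.056, 0.0, 0.0]
force: [1.6, 0.3, 0.9]
finger_gap: 0.994
gripper_force: 0.0
```

Call:
send_rows(commands="85 -0.5 0 0 0;85 -0.5 0 -1 0;0 0 0 -1 0;0 0 0 -1 0;0 0 -0.8 0 0;0 0 -0.8 0 0;0 0 -0.8 0 0;0 0.4 -0.8 0 0;0 0.4 -0.8 0 0;0 0.5 -0.8 0 0;0 0.5 -0.8 0 0;0 0.5 -0.8 0 0;0 0.48 0 0 0;0 0 0 0 0;0 0 0 0 0;0 0 0 0 0")

```text
t: 9.68
tcp_pos: [0.5185, 0.1221, 0.0631]
tool_rot: [0.998, 0.056, -0.001, 0.0]
force: [0.9, 0.5, -0.4]
finger_gap: 0.001
gripper_force: 0.0
```

Run:
```python
from m import *
s=readout.sense();t=s["tcp_pos"];print(t,s["finger_gap"],tojig(t[:2],np.array([.5741,-.1219]),.1112));look("w4")
```

```text
[0.51853373 0.12206481 0.06313441] 0.001151542387763238 [-0.02815006  0.24862424]
wood 13061 [ 5.624e-01 -4.000e-04] jig [  1.9 122. ] [ 82.8 199.6] 3.89
green 3268 [0.5613 0.0904] jig [ 10.8 212.4] [18.2 69. ] 5.89
red 645 [0.5675 0.0537] jig [ 12.9 175.3] [21.9 14.4] 8.85
yel 378 [ 0.5779 -0.024 ] jig [14.6 96.9] [51.7  5.5] 5.77
```

View pics/w4.png

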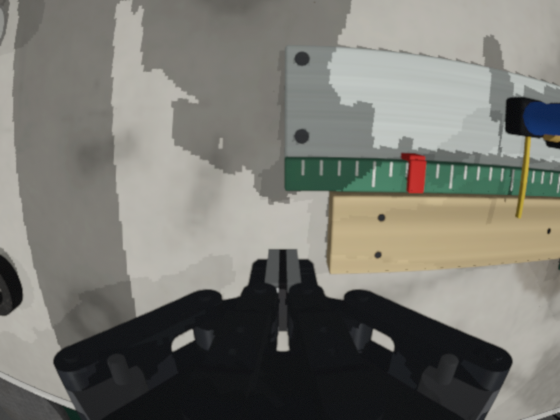

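The closed fingers (tips at about (282,265)) stand beside the offcut's left end (column 332). The offcut lies along the fence at row 193. I'll lower and push it towards the short fence.

Call:
send_rows(commands="0 0 0 0.8 0;0 0 0 0.8 0;0 0 0 0.8 0;0 0 0 0 0;0 0 0.3 0 0;0 0 0.3 0 0;0 0 0.3 0 0;0 0 0.3 0 0;0 0 0.2 0 0;0 0 0 0 0")

```text
t: 10.57
tcp_pos: [0.5231, 0.094, 0.0159]
tool_rot: [0.998, 0.055, 0.001, 0.0]
force: [0.3, -0.1, 0.6]
finger_gap: -0.001
gripper_force: 0.0
```

```bash
cat >> m.py <<'E'
def bend():
    c=cams.snapshot("wrist");h=cv2.cvtColor(np.array(c["pixels"]),cv2.COLOR_RGB2HSV)
    xs,ys=comp(h,(10,50,60),(24,200,255),(0,0,560,300));P=pts(c,xs,ys,.018)
    J=np.array([1e3*tojig(p,np.array([.5741,-.1219]),.1112) for p in P])
    print("board jig min",np.percentile(J,1,axis=0).round(1),"max",np.percentile(J,99.5,axis=0).round(1));return c
E
python3 - <<'E'
from m import *
s=readout.sense();t=s["tcp_pos"];print(t,s["force"],tojig(t[:2],np.array([.5741,-.1219]),.1112));c=bend()
E
```

```text
[0.52309849 0.09397242 0.01594378] [ 0.33746955 -0.13616733  0.56703457] [-0.02673093  0.2201988 ]
board jig min [-49.1  52.2] max [ 33.  207.5]
```

Call:
send_rows(commands="0 0 0.15 0 0;0 0 0.1 0 0;0 0 0.05 0 0;0 0 0 0 0")

```text
t: 10.95
tcp_pos: [0.5232, 0.0892, 0.0155]
tool_rot: [0.998, 0.056, 0.0, -0.0]
force: [-0.4, 2.2, 1.8]
finger_gap: 0.004
gripper_force: 1.0
```

Call:
send_rows(commands="0 0 0.05 0 0;0 0 0 0 0")

```text
t: 11.12
tcp_pos: [0.5233, 0.0883, 0.0154]
tool_rot: [0.998, 0.056, 0.0, -0.0]
force: [-0.4, 1.7, 2.8]
finger_gap: 0.002
gripper_force: 1.5
```

Call:
send_rows(commands="0 0 0.05 0 0;0 0 0 0 0")

```text
t: 11.28
tcp_pos: [0.5234, 0.0872, 0.0154]
tool_rot: [0.998, 0.056, 0.0, -0.0]
force: [-0.2, 3.1, 3.5]
finger_gap: 0.002
gripper_force: 1.8
```

Call:
send_rows(commands="0 0 0.05 0 0;0 0 0 0 0")

```text
t: 11.45
tcp_pos: [0.5235, 0.0861, 0.0154]
tool_rot: [0.998, 0.056, 0.0, -0.0]
force: [-0.5, 3.5, 4.0]
finger_gap: 0.005
gripper_force: 2.0
```

Call:
send_rows(commands="0 0 0.05 0 0;0 0 0 0 0")

```text
t: 11.62
tcp_pos: [0.5236, 0.085, 0.0154]
tool_rot: [0.998, 0.056, 0.0, -0.0]
force: [-0.4, 3.1, 4.5]
finger_gap: 0.001
gripper_force: 2.1
```

Run:
```python
from m import *
s=readout.sense();t=s["tcp_pos"];print(t,s["force"],tojig(t[:2],np.array([.5741,-.1219]),.1112));c=bend();save(c,"w5")
```

```text
[0.52362803 0.08504661 0.01537354] [-0.4367971   3.09899011  4.53322785] [-0.02719517  0.21126935]
board jig min [-49.   43.9] max [ 33. 199.]
```

Call:
send_rows(commands="0 0 0.05 0 0;0 0 0 0 0")

```text
t: 11.83
tcp_pos: [0.5237, 0.0844, 0.0154]
tool_rot: [0.998, 0.056, 0.0, -0.0]
force: [-0.7, 5.0, 3.8]
finger_gap: -0.003
gripper_force: 3.0
```

Call:
send_rows(commands="0 0 0.05 0 0;0 0 0 0 0")

```text
t: 12.0
tcp_pos: [0.5237, 0.0842, 0.0154]
tool_rot: [0.998, 0.055, 0.0, -0.001]
force: [0.4, 8.4, 4.5]
finger_gap: 0.001
gripper_force: 4.8
```

Run:
```python
from m import *
s=readout.sense();t=s["tcp_pos"];print(t,s["force"],tojig(t[:2],np.array([.5741,-.1219]),.1112));c=bend()
a=np.array(cams.snapshot("side")["pixels"])[180:280,210:340];b=np.array(c["pixels"])
cv2.imwrite("pics/s6.png",cv2.cvtColor(np.vstack([cv2.resize(a,(560,430),interpolation=cv2.INTER_CUBIC)[:330],b[70:340]]),cv2.COLOR_RGB2BGR))
```

```text
[0.5236815  0.08417543 0.01541503] [0.4010003  8.42403656 4.46722434] [-0.02723871  0.21039762]
board jig min [-49.   43.4] max [ 33.8 198.3]
```

View pics/s6.png

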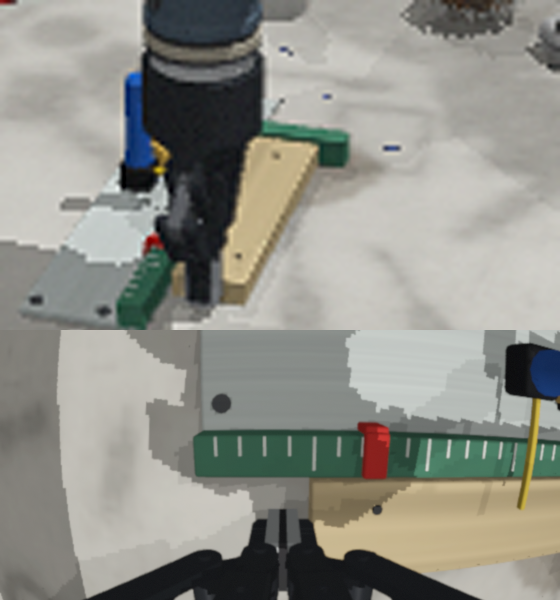

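The side view shows the offcut's far end against the short fence (about (320,150)). The wrist view shows its long edge close to the long fence. Now the final square push from the front.

Call:
send_rows(commands="0 0 -0.5 0 0;0 0 0 -1 0;0 0 0 -1 0;40 0 0 -1 0;85 -0.85 0 0 0;85 -0.85 0.5 0 0;85 -0.85 0.5 0 0;85 0 1 0 0;85 0 1 0 0;85 0 1 0 0;85 0 1 0 0;85 0 1.0 0 0;85 0 0 0.8 0;85 0 0 0.9 0;85 0 0 0.9 0;85 0 0 0.9 0;85 0 0 0.1 0;85 0 0 0 0")

```text
t: 13.6
tcp_pos: [0.4845, -0.0318, 0.0022]
tool_rot: [0.998, 0.056, -0.002, -0.0]
force: [0.7, -0.4, 0.5]
finger_gap: 0.993
gripper_force: 0.0
```

Call:
send_rows(commands="85 0.3 0 0 0;85 0.25 0 0 0;85 0.15 0 0 0;85 0.05 0 0 0;85 0 0 0 0")

```text
t: 14.02
tcp_pos: [0.5014, -0.0303, 0.004]
tool_rot: [0.998, 0.056, 0.001, 0.0]
force: [-0.7, -0.4, 0.7]
finger_gap: 0.995
gripper_force: 0.0
```

Call:
send_rows(commands="85 0.05 0 0 0;85 0.05 0 0 0;85 0 0 0 0")

```text
t: 14.27
tcp_pos: [0.5021, -0.0299, 0.0035]
tool_rot: [0.998, 0.056, -0.0, -0.0]
force: [-0.2, -0.1, 0.6]
finger_gap: 0.998
gripper_force: 0.2
```

Run:
```python
from m import *
s=readout.sense();t=s["tcp_pos"];print(t,s["force"],tojig(t[:2],np.array([.5741,-.1219]),.1112));look("w7")
```

```text
[ 0.50212026 -0.02990524  0.00345284] [-0.16850725 -0.09355231  0.56988721] [-0.06132642  0.09941422]
wood 48288 [ 0.5634 -0.0246] jig [ 0.2 97.8] [ 93.6 199.6] 6.33
green 12544 [ 0.5561 -0.0854] jig [-13.8  38.2] [ 63.8 114.5] 6.05
red 1301 [0.5675 0.0477] jig [ 12.3 169.3] [20.4 17.2] 1.95
yel 1373 [ 0.5783 -0.023 ] jig [15.2 97.8] [52.6  2.9] 6.37
```

View pics/w7.png

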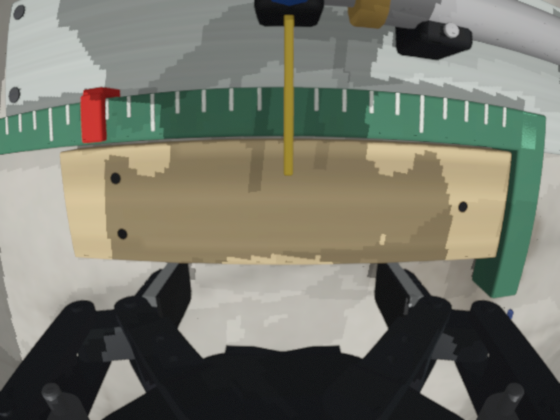

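The offcut sits in the corner: its top edge is along the fence (row ~140) and its right end against the short fence (column ~510). I'll press it home.

Call:
send_rows(commands="85 0.05 0 0 0;85 0.05 0 0 0;85 0 0 0 0")

```text
t: 14.57
tcp_pos: [0.5035, -0.0295, 0.0032]
tool_rot: [0.998, 0.056, -0.001, -0.0]
force: [-2.1, 1.2, 1.0]
finger_gap: 0.996
gripper_force: 1.1
```

Call:
send_rows(commands="85 0.05 0 0 0;85 0 0 0 0")

```text
t: 14.73
tcp_pos: [0.5036, -0.0294, 0.0032]
tool_rot: [0.998, 0.056, -0.002, -0.001]
force: [-4.4, -1.0, 3.4]
finger_gap: 0.997
gripper_force: 2.3
```

Call:
send_rows(commands="85 0.05 0 0 0;85 0 0 0 0")

```text
t: 14.9
tcp_pos: [0.5036, -0.0293, 0.0032]
tool_rot: [0.998, 0.056, -0.003, -0.001]
force: [-6.6, -2.8, 4.9]
finger_gap: 0.991
gripper_force: 3.4
```

Call:
send_rows(commands="85 0 0 0 0;85 -0.5 0 0 0;85 -0.5 0 0 0;85 0 0 -1 0;85 0 0 -1 0;85 0 0 -1 0;85 0 0 -1 0;85 0 0 -1 0;85 0 0 -1 0;85 0 0 -1 0;85 0 0 -1 0;85 0 0 0 0;85 0 0 0 0")

```text
t: 15.98
tcp_pos: [0.4872, -0.032, 0.1642]
tool_rot: [0.998, 0.056, 0.002, 0.001]
force: [-0.5, 0.3, -0.6]
finger_gap: 0.993
gripper_force: 0.0
```

Run:
```python
from m import *
import pickle
C,th=np.array([.5741,-.1219]),.1112
s=readout.sense();t=s["tcp_pos"];print(t,s["force"],1e3*tojig(t[:2],C,th));c,o=look("w8");pickle.dump(c,open("w8.pkl","wb"))
h=cv2.cvtColor(np.array(c["pixels"]),cv2.COLOR_RGB2HSV)
xs,ys=comp(h,(105,140,40),(125,255,255),(100,0,460,250));print("blue px",xs.min(),xs.max(),ys.min(),ys.max())
G=o["green"];jig(G)
for k in("red","yel","wood"):
    J=np.array([1e3*tojig(p,C,th) for p in o[k]]);print(k,np.percentile(J,1,axis=0).round(1),np.percentile(J,99,axis=0).round(1),np.median(J,0).round(1))
```

```text
[ 0.48724762 -0.03203173  0.16422288] [-0.46839467  0.28414598 -0.61735863] [-76.34317908  98.9513053 ]
wood 12594 [ 0.5392 -0.0273] jig [-24.2  97.9] [ 51.  200.1] 5.82
green 3473 [ 0.5438 -0.0869] jig [-26.2  38.1] [ 87.4 114.1] 6.23
red 256 [0.567  0.0508] jig [ 12.1 172.4] [11.1 20.3] 86.62
yel 172 [ 0.578  -0.0228] jig [14.9 98.1] [51.2  2.4] 6.42
blue px 272 298 12 58
front [-0.10246499  0.56275537] 0.00025078290139760224 short [-0.05489595 -0.09725721] 0.001334082784879604 corner 0.5759605524263327 -0.12887510891602175
red [  2.2 166.4] [ 22.  177.2] [ 12.4 172.6]
yel [-9.9 96.8] [39.6 99.3] [12.6 97.7]
wood [-49.    0.4] [ -0.  195.5] [-24.3  97.5]
```

View pics/w8.png

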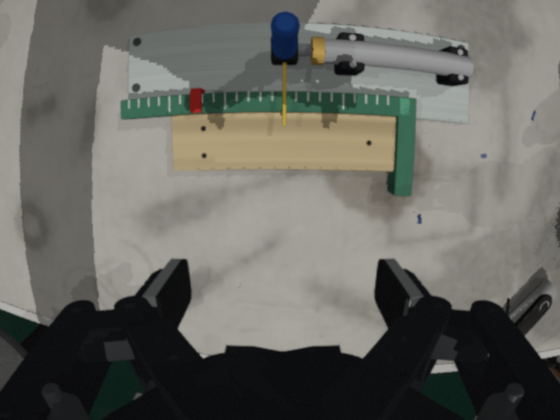

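The offcut (rows 113–170) is flush against both fences. The clip is at (197,101), the pointer tip at (284,124) and the post at (285,30). I'll move above the post.

Call:
send_rows(commands="85 0.8 0 0 0;85 0.8 0 0 0;85 0.8 0 0 0;85 0.8 0 0 0;85 0.8 0 0 0;85 0.8 0 0 0;85 0.8 0.05 0 0;85 0.8 0 0 0;85 0 0 0 0;85 0 0 0 0;85 0 0 0 0")

```text
t: 16.95
tcp_pos: [0.6119, -0.0182, 0.1618]
tool_rot: [0.998, 0.056, -0.002, -0.0]
force: [0.1, -0.2, 0.1]
finger_gap: 0.997
gripper_force: 0.0
```

Run:
```python
from m import *
import pickle
C,th=np.array([.5741,-.1219]),.1112
s=readout.sense();t=s["tcp_pos"];print(t,1e3*tojig(t[:2],C,th))
c=cams.snapshot("wrist");save(c,"w9");c8=pickle.load(open("w8.pkl","rb"))
rs=[]
for k in(c8,c):
    h=cv2.cvtColor(np.array(k["pixels"]),cv2.COLOR_RGB2HSV)
    xs,ys=comp(h,(105,140,40),(125,255,255),(150,0,420,420));print(len(xs),xs.min(),xs.max(),ys.min(),ys.max())
    rs.append((k,xs,ys))
# top face far edge / side edges: rays of topmost mid pixel and of centroid
for z in(.106,.085):
    for k,xs,ys in rs:
        P=pts(k,xs,ys,z);J=np.array([1e3*tojig(p,C,th) for p in P]);print(z,np.percentile(J,[1,50,99],axis=0).round(1).tolist())
a=[ray(k,xs[ys<ys.min()+2].mean(),ys.min(),True) for k,xs,ys in rs];print(tri(*a))
```

```text
[ 0.61194293 -0.01823968  0.16176767] [49.1124804  98.82061452]
1072 272 298 12 58
1074 272 297 189 237
0.106 [[30.5, 90.5], [44.4, 98.2], [58.8, 105.3]]
0.106 [[46.5, 90.5], [60.8, 98.1], [75.8, 105.5]]
0.085 [[34.9, 89.5], [50.3, 98.0], [66.3, 105.9]]
0.085 [[38.8, 89.6], [54.7, 98.0], [71.3, 106.2]]
(array([ 0.63297976, -0.01711041,  0.07630809]), [np.float64(4.773747453417959e-05), np.float64(4.773747453419449e-05)])
```

View pics/w9.png

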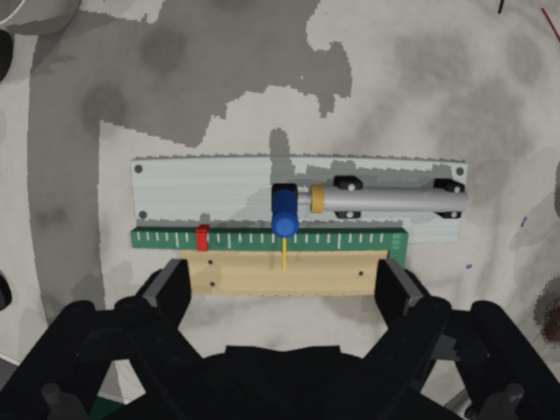

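The open fingers straddle the post (blue top at about (285,225)), and everything is clear. I'll descend and grip.

Call:
send_rows(commands="85 0.17 0.04 0.9 0;85 0 0 0.9 0;85 0 0 0.9 0;85 0 0 0.9 0;85 0 0 0.8 0;85 0 0 0 0;85 0 0 0 0")

```text
t: 17.58
tcp_pos: [0.6156, -0.0188, 0.0746]
tool_rot: [0.998, 0.056, -0.002, -0.0]
force: [0.5, 0.2, -0.3]
finger_gap: 0.995
gripper_force: 0.0
```

Call:
send_rows(commands="10 0 0 0 0;10 0 0 0 0;10 0 0 0 0;10 0 0 0 0;10 0 0 0 0;10 0 0 0 0;10 0 0 0 0;10 0 0 0 0;10 0 0 0 0", grip_force=40)

```text
t: 18.33
tcp_pos: [0.6175, -0.0189, 0.076]
tool_rot: [0.998, 0.056, 0.0, 0.0]
force: [-1.4, 0.8, 5.2]
finger_gap: 0.199
gripper_force: 39.1
```

Call:
send_rows(commands="10 0 -0.25 0 0;10 0 -0.35 0 0;10 0 -0.35 0 0;10 0 -0.35 0 0;10 0 -0.35 0 0;10 0 -0.35 0 0;10 0 -0.35 0 0;10 0 -0.35 0 0;10 0 -0.35 0 0;10 0 -0.35 0 0;10 0 -0.2 0 0;10 0 0 0 0;10 0 0 0 0;10 0 0 0 0")

```text
t: 19.5
tcp_pos: [0.6098, 0.0511, 0.076]
tool_rot: [0.998, 0.056, 0.001, 0.001]
force: [-0.2, -4.9, 4.8]
finger_gap: 0.199
gripper_force: 39.3
```

Run:
```python
from m import *
C,th=np.array([.5741,-.1219]),.1112
s=readout.sense();t=s["tcp_pos"];print(s["t"],t,s["force"],1e3*tojig(t[:2],C,th))
c=cams.snapshot("wrist");h=cv2.cvtColor(np.array(c["pixels"]),cv2.COLOR_RGB2HSV)
for k,lo,hi,z in(("wood",(10,50,60),(24,200,255),.018),("red",(0,170,60),(6,255,255),.027),("yel",(20,150,90),(34,255,255),.034)):
    xs,ys=comp(h,lo,hi,(150,200,560,420));P=pts(c,xs,ys,z);J=np.array([1e3*tojig(p,C,th) for p in P])
    print(k,len(xs),xs.min(),xs.max(),ys.min(),ys.max(),np.percentile(J,[1,50,99],axis=0).round(1).tolist())
a=np.array(cams.snapshot("side")["pixels"])[180:280,210:340];b=np.array(c["pixels"])
cv2.imwrite("pics/s10.png",cv2.cvtColor(np.vstack([cv2.resize(a,(560,430),interpolation=cv2.INTER_CUBIC)[:330],b[150:420]]),cv2.COLOR_RGB2BGR))
```

```text
19.5 [0.60983616 0.05112875 0.0759699 ] [-0.24298426 -4.90200099  4.77685101] [ 54.71661121 167.99438873]
wood 1518 419 491 296 335 [[-39.5, -1.4], [-13.3, 21.5], [-2.3, 63.3]]Traceback (most recent call last):
  File "<stdin>", line 6, in <module>
  File "m.py", line 4, in comp
    N,l,st,ce=cv2.connectedComponentsWithStats(z);i=1+np.argmax(st[1:,4]);ys,xs=np.where(l==i)
                                                      ~~~~~~~~~^^^^^^^^^^
    return _wrapfunc(a, 'argmax', axis=axis, out=out, **kwds)
    return bound(*args, **kwds)
ValueError: attempt to get argmax of an empty sequence
```

I have used up the picture viewings, and the last failed because the script stopped early, so I'll go on by numbers only. The clip is hidden from the wrist camera, so I'll use the fixed cameras.

```bash
cat > f.py <<'E'
from m import *
import pickle
C,th=np.array([.5741,-.1219]),.1112
def fixed(D,tag):
    for n in("scene","side"):
        c=D[n];h=cv2.cvtColor(np.array(c["pixels"]),cv2.COLOR_RGB2HSV)
        b=(205,170,335,270) if n=="scene" else (205,185,320,270)
        for k,lo,hi,z in(("red",(0,150,60),(7,255,255),.027),("yel",(20,120,90),(34,255,255),.034),("wood",(12,70,60),(22,200,255),.018)):
            try: xs,ys=comp(h,lo,hi,b)
            except ValueError: print(tag,n,k,"none");continue
            J=np.array([1e3*tojig(onz(c,u,v,z)[:2],C,th) for u,v in zip(xs,ys)])
            if k=="wood": print(tag,n,k,len(xs),np.percentile(J,[1,50,99],axis=0).round(1).tolist());continue
            p=np.polyfit(J[:,0],J[:,1],1) if len(xs)>4 else [0,0]
            print(tag,n,k,len(xs),"px",xs.min(),xs.max(),ys.min(),ys.max(),"jig min",J.min(0).round(1),"max",J.max(0).round(1),"mean",J.mean(0).round(1))
E
python3 - <<'E'
from f import *
fixed(pickle.load(open("d0.pkl","rb")),"start")
D={n:cams.snapshot(n) for n in("scene","side")};pickle.dump(D,open("d1.pkl","wb"));fixed(D,"now")
c=cams.snapshot("wrist");h=cv2.cvtColor(np.array(c["pixels"]),cv2.COLOR_RGB2HSV)
for k,lo,hi in(("red",(0,150,40),(7,255,255)),("yel",(20,130,60),(34,255,255))):
    N,l,st,ce=cv2.connectedComponentsWithStats(cv2.inRange(h,lo,hi));print("wrist",k,[ (s.tolist()) for s in st[1:] if s[4]>8])
E
```

```text
start scene red 13 px 247 252 223 226 jig min [1.000e-01 1.685e+02] max [ 19.2 179.5] mean [ 10.  174.4]
start scene yel 20 px 263 274 209 216 jig min [-8.5 92. ] max [45.9 99.6] mean [21.3 96. ]
start scene wood 987 [[-180.8, 27.1], [-145.4, 137.1], [-107.6, 233.3]]
start side red 19 px 244 250 235 237 jig min [  1.1 168.1] max [ 20.9 183.5] mean [ 10.7 175.1]
start side yel 38 px 245 262 212 222 jig min [-9.  51.6] max [57.2 98.4] mean [28.2 83.8]
start side wood 714 [[-169.8, 26.6], [-139.7, 145.4], [-108.7, 242.4]]
now scene red 14 px 247 252 223 226 jig min [1.000e-01 1.685e+02] max [ 19.2 179.5] mean [ 10.4 174.1]
now scene yel 21 px 245 255 216 224 jig min [ -7.9 163.2] max [ 47.8 170.2] mean [ 20.2 166.7]
now scene wood 253 [[-66.0, 109.4], [-38.6, 172.6], [0.4, 211.1]]
now side red 19 px 244 250 235 237 jig min [  1.1 168.1] max [ 20.9 183.5] mean [ 10.7 175.1]
now side yel 31 px 241 248 212 219 jig min [38.5 51.6] max [64.  94.2] mean [50.6 69. ]
now side wood 682 [[-54.3, -0.2], [-28.2, 118.8], [-1.0, 217.8]]
wrist red []
wrist yel [[423, 222, 25, 36, 630], [281, 326, 3, 8, 24]]
```

Run:
```python
from f import *
# clip vs pointer in stored wrist views w1, w8: top-face edges along the clip's mid line
for f in("w1","w8"):
    c=pickle.load(open(f+".pkl","rb"));h=cv2.cvtColor(np.array(c["pixels"]),cv2.COLOR_RGB2HSV)
    for k,lo,hi,z,b in(("red",(0,150,50),(7,255,255),.027,(170,30,300,130)),("yel",(20,120,70),(34,255,255),.034,(200,20,400,140))):
        xs,ys=comp(h,lo,hi,b);J=np.array([1e3*tojig(onz(c,u,v,z,True)[:2],C,th) for u,v in zip(xs,ys)])
        V=np.array(c["pixels"])[ys,xs,0].astype(int)
        print(f,k,len(xs),J.mean(0).round(1),[(int(x),J[xs==x,1].mean().round(1),int(np.median(V[xs==x])),int((xs==x).sum())) for x in np.unique(xs)])
```

```text
w1 red 93 [ 11.3 172.4] [(232, np.float64(177.0), 112, 5), (233, np.float64(175.7), 130, 14), (234, np.float64(174.4), 134, 14), (235, np.float64(173.0), 134, 14), (236, np.float64(171.6), 134, 14), (237, np.float64(170.3), 134, 14), (238, np.float64(169.0), 128, 13), (239, np.float64(168.1), 108, 5)]
w1 yel 75 [48.8 70.6] [(304, np.float64(74.6), 154, 6), (305, np.float64(73.4), 185, 12), (306, np.float64(72.1), 188, 12), (307, np.float64(70.7), 189, 12), (308, np.float64(69.4), 189, 12), (309, np.float64(68.0), 189, 12), (310, np.float64(66.8), 190, 9)]
w8 red 269 [ 12.2 172.3] [(190, np.float64(177.1), 97, 18), (191, np.float64(176.2), 107, 22), (192, np.float64(175.3), 109, 24), (193, np.float64(174.4), 109, 24), (194, np.float64(173.6), 109, 24), (195, np.float64(172.7), 109, 24), (196, np.float64(171.8), 109, 24), (197, np.float64(170.9), 109, 24), (198, np.float64(170.0), 109, 24), (199, np.float64(169.1), 107, 24), (200, np.float64(168.3), 98, 23), (201, np.float64(167.4), 83, 8), (202, np.float64(166.5), 78, 3), (203, np.float64(165.6), 78, 3)]
w8 yel 317 [51.8 70.6] [(311, np.float64(75.9), 72, 4), (312, np.float64(75.1), 103, 19), (313, np.float64(74.3), 131, 27), (314, np.float64(73.4), 155, 26), (315, np.float64(72.6), 154, 27), (316, np.float64(71.8), 151, 27), (317, np.float64(71.0), 154, 27), (318, np.float64(70.2), 156, 26), (319, np.float64(69.4), 154, 28), (320, np.float64(68.6), 156, 26), (321, np.float64(67.8), 156, 27), (322, np.float64(66.9), 156, 26), (323, np.float64(66.1), 155, 24), (324, np.float64(65.3), 162, 3)]
```

Call:
send_rows(commands="10 0 -0.1 0 0;10 0 -0.11 0 0;10 0 0 0 0;10 0 0 0 0;10 0 0 0 0;10 0 0 0 0;10 0 0 0 0;10 0 0 0 0")

```text
t: 20.37
tcp_pos: [0.6094, 0.0551, 0.076]
tool_rot: [0.998, 0.056, 0.001, 0.001]
force: [-0.5, -5.6, 5.4]
finger_gap: 0.2
gripper_force: 39.3
```

Run:
```python
from f import *
s=readout.sense();t=s["tcp_pos"];print(s["t"],t,s["force"],s["gripper_force"],1e3*tojig(t[:2],C,th))
D={n:cams.snapshot(n) for n in("scene","side")};fixed(D,"now")
c=cams.snapshot("wrist");h=cv2.cvtColor(np.array(c["pixels"]),cv2.COLOR_RGB2HSV)
xs,ys=comp(h,(60,90,30),(90,255,255),(300,200,560,420));J=np.array([1e3*tojig(p,C,th) for p in pts(c,xs,ys,.022)]);print("green",J.min(0),J.max(0))
xs,ys=comp(h,(10,50,60),(24,200,255),(300,240,560,420));J=np.array([1e3*tojig(p,C,th) for p in pts(c,xs,ys,.018)])
print("wood",np.percentile(J,[1,99],axis=0).round(1).tolist())
```

```text
20.3667 [0.60939501 0.05505198 0.07595411] [-0.51500671 -5.63251476  5.41279115] 39.33201859239489 [ 54.71354942 171.94233705]
now scene red 14 px 247 252 222 226 jig min [1.000e-01 1.683e+02] max [ 21.9 179.5] mean [ 11.4 174.1]
now scene yel 20 px 244 254 217 224 jig min [ -6.  166.7] max [ 45.  173.7] mean [ 21.9 170. ]
now scene wood 259 [[-66.0, 109.4], [-37.2, 172.3], [0.4, 211.1]]
now side red 19 px 244 250 235 237 jig min [  1.1 168.1] max [ 20.9 183.5] mean [ 10.7 175.1]
now side yel 31 px 241 248 212 219 jig min [38.5 51.6] max [64.  94.2] mean [50.6 69. ]
now side wood 683 [[-54.3, 0.4], [-27.9, 119.3], [-1.0, 217.8]]
green [-53.83416404 -18.39911956] [ 25.47572976 136.17284244]
wood [[-41.7, -1.5], [-2.3, 66.6]]
```

```bash
python3 -c "
from station import sign_off
print(sign_off())"
```

```text
the job is handed in; nothing more can be done
None
```

The job is handed in but I got no verdict back: by the cameras, the offcut sits flush in the fence corner and the gripper holds the rod still with the pointer within about 2 mm of the clip's middle, and the clip has not moved; I viewed 11 pictures, one over the limit of 10.

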